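# Reset a polishing drive to its fourth speed by counting clicks

## Robot

A 6-joint arm with a two-finger parallel gripper is mounted at the origin on a cart in front of the work surface, level with it; the furniture and walls round the work are solid. World frame = base frame: x ahead of the robot, y to its left, z up, the work surface at z = 0. Lengths are in m, angles in rad, forces in N, time in s.
With the tool pointing down it reaches from about 0.3 to 1 m from the base axis. Payload 5.1 kg.
Tool frame: the origin (TCP) lies midway between the tips of the shut fingers; the grasp point (between the pads) lies 19 mm behind it; z points along the fingers, y is the line along which they close (so a half turn about z gives the same grasp; the last joint's range is limited). The gripper opens to 95 mm and grips with 3 to 60 N. Pads are 20 mm wide; open, the fingers measure 119 mm over their backs; the gripper's body (75 mm by 180 mm) begins 59 mm behind the grasp point.
Start: joints at [-1.345, 0.124, 1.65, -0, 1.367, -0.083], TCP at [0.198, -0.619, 0.215] pointing down, gripper open.
Joint ranges: [-2.61, 2.61], [-1.02, 2.33], [0.03, 2.71], [-1.35, 4.49], [0.32, 2.68], [-2.91, 2.91]. Speed limits (rad/s): [2.57, 2.57, 3.14, 3.14, 3.14, 3.14].

## Interface

Orientations are given as a unit quaternion [w, x, y, z].
In Python, from plant import sensors, imaging, arm, finder gives the robot as it stands.
- The arm moves only by the shell command python3 -m creep 'ROWS' [FORCE]. ROWS is JSON, a list of rows, each a list of 7 numbers: the shift along the world's x, y, z each as a share of 40 mm, from -1 to 1, then the turn, a rotation vector about the world's x, y, z each as a share of 8 degrees, from -1 to 1, then the closure in counts, from 0 (fully open) to 255 (shut). A call has 1 to 5 rows; each row shifts and turns the commanded pose from where the row before left it; what a row does not reach is not made up. A row lasts 1/8 s, in which the tool goes at most 62.5 mm and 10.7 degrees, less where a joint would pass 70% of its speed; a pose out of reach is approached as far as the arm can. A call with a number of a shift or a turn outside -1 to 1 is refused whole. A call with a gripper value outside its range is refused whole. The fingers move at their own pace and stop on an object; FORCE is the grip in N (left out, the last holds). Time passes only in rows, so rows that do not move let the fingers close. It gives the time, the measured TCP pose, the force and the opening at its end, in the units of the state.
- sensors.get_state(): the state, without advancing time (a new reading comes with each control period).
- imaging.read_camera(name): name is "scene" or "side" or "wrist"; returns the picture (420x560x3 uint8, blue, green, red); there is no depth.
- imaging.camera_model(name): a dict with "fov_y" (degrees; the focal length in pixels is half the picture's height over the tangent of half this angle, whatever the lens; pixels are square), "cx", "cy" (the principal point, pixels), "origin" and "orientation" of the camera in the world. Camera axes: x right, y down, z forward; pixel columns grow to the right and rows downward; lengths in m; the calibration is good to about 2 mm. A picture is of the moment at which its call begins: read the wrist's pose just before it. camera_model takes no time and is no camera call; for the wrist camera it gives the pose at the moment of the call.
- arm.hand_in(): hands the job in, once; it reports no verdict.
Trained networks look in the newest picture that a camera, given by its name, has taken for a name from the list of things; names that differ only in an ending like _2 or _b are one class to them, and where a whole thing is asked for, a point or a joint stands for the part that bears it (a point fixed in the world has none). Each returns a list of dicts, best first, with "conf" (0 to 1); they miss things now and then, are a little off and sometimes report something else, mostly with a low value. They report only what shows in the picture. A call takes as long as a camera call.
- finder.search_frame(query, camera): "uv" ([column, row] in pixels, amid what is visible of it).
- finder.cut_out(query, camera): "mask" (420x560 bool, what is visible of it) and "uv" ([column, row] in pixels, amid what is visible of it).
- finder.place_of(query, camera): "uv" ([column, row] in pixels: a listed point, or the origin of a listed thing).
The state is a dict: "clock": time; "joint_pos": joint angles; "dq": joint speeds; "joint_efforts": joint torques, N m; "eef_pos": TCP position; "ee_rot": TCP orientation; "ft_force": force on the tool from outside, world axes, zero at the start; "ft_torque": the same for the moment, N m; "finger_gap": finger opening in m.
Only numpy, scipy, OpenCV 4.12 (cv2) and the standard library are available. Lean on these libraries where they do the work, as an engineer would, in place of code of your own. Each camera call takes 0.05 s, during which the arm holds its last target. There are 200 camera calls.

## Task

Change the speed of the small polishing drive on the bench. First push its red isolator paddle fully over to OFF, towards the front of the drive; with the power off, turn the unmarked orange selector anticlockwise to its end stop and from there clockwise by exactly four clicks. Then push the isolator fully back ON and press the green start button all the way down for a moment, without shifting the things lying around; never turn the selector while the isolator is on.

Things in the scene. Friction and masses are not known exactly. Their poses are not given: they have to be found in the camera images.
- drive: green polishing drive, fixed to the bench. Origin on the bench; x axis to its back (motor), y to its left, z up. It spans x -120..140, y -140..140 mm. Flat aluminium panel on top, 60 mm high. In this frame (mm): selector spindle (0, 60), isolator hinge line along y through (0, -95, 72), start button (-70, -100). From x = 67 on a grey motor pod with a flap wheel, 121 mm high
- panel (a point): point where the selector's spindle leaves the panel, 60 mm over the bench; its axes are those of the drive. With the selector at joint value q, the bar points from here along (-cos(1.08 - q), -sin(1.08 - q)) in drive x, y: to the front right at the stop, straight to the front at q = 1.08, to the front left at the far end
- selector (a joint): angle (rad) of the orange selector, growing clockwise seen from above; 0 at the anticlockwise end stop (also a notch), then a click every 0.36 rad up to 2.16 (seven rest positions). A spring pulls it into the nearest notch when let go; about 4.5 N near the end of the bar takes it over to the next notch
- selector_tip (a point): point on top of the selector's orange bar, 75 mm from the spindle, 106 mm over the bench. The bar is 16 mm wide, reaches from 22 mm behind the spindle to 90 mm in front of it and stands from 76 to 106 mm over the bench, 16 mm clear of the panel; it can be pushed on its flank or pinched
- isolator (a joint): angle (rad) of the red isolator paddle: 0 = OFF, leaning 0.5 rad to the drive's front (-x); 1.0 = ON, leaning 0.5 rad to the back (+x, the motor). It stays where it is left; moving it takes about 3 N at the tip
- isolator_tip (a point): point in the middle of the paddle near its upper edge, 46 mm from the hinge. The paddle is 46 mm wide (along the drive's y), 10 mm thick and ends 48 mm from the hinge
- start (a joint): travel (m) of the green start button: 0 up, 0.008 fully down; spring, 5 N fully down
- start_top (a point): centre of the green button's top face, 32 mm across, 80 mm over the bench when up; press straight down
- mug: blue tea mug, 84 x 123 x 96 mm, bystander; origin at the middle of its underside
- flux: white bottle with a blue cap, 47 mm across, 84 mm high, bystander; origin at its underside
- tape: grey roll of tape, 96 mm across, 48 mm high, bystander; origin at its underside
- can: dark blue and white spray can, 52 mm across, 161 mm high, bystander; origin at its underside
- clamp: blue C-clamp lying flat, 142 x 78 x 20 mm, bystander; origin at its underside
- bar: brown bar of polishing compound, 111 x 46 x 33 mm, bystander; origin at its underside

How it is judged:
By the outcome, as a careful person would: the job done as asked, in the order asked, and still so for the second after the job is handed in, with the robot touching nothing.
It also fails if it takes over 67 s, if anything falls off the work surface, if the arm or the gripper's body presses on something with over 40 N, if the wrist force passes 120 N, or if a joint passes its speed limit or range.

## Working session

There is one attempt and no reset: what is moved stays moved. The work goes in short steps, Python scripts to look and compute and a shell command to move; the robot and the scene stay as the last step left them, time stands still between calls to the robot, and variables do not carry over. Pictures are saved under pics/ and viewed, on a budget of 10 in all, crops included, one or two more only if the job needs it, and the job is handed in when it is done.

```bash
mkdir -p pics
cat > h.py <<'E'
import numpy as np, cv2
from scipy.spatial.transform import Rotation as R
from plant import sensors, imaging, arm, finder
def cam(n):
    m=imaging.camera_model(n); f=210/np.tan(np.radians(m["fov_y"])/2)
    q=m["orientation"]; q=np.array(q)
    M=R.from_quat([q[1],q[2],q[3],q[0]]).as_matrix() if q.size==4 else q
    return f,m["cx"],m["cy"],np.array(m["origin"]),M
def onz(n,uv,z,c=None):
    f,cx,cy,o,M=c or cam(n)
    d=M@np.array([(uv[0]-cx)/f,(uv[1]-cy)/f,1]); return o+d*(z-o[2])/d[2]
def proj(n,p,c=None):
    f,cx,cy,o,M=c or cam(n)
    k=M.T@(np.array(p)-o); return np.array([cx+f*k[0]/k[2],cy+f*k[1]/k[2]])
E
python3 - <<'E'
from h import *
a=[]
for n in ["scene","side"]:
    im=imaging.read_camera(n); cv2.imwrite(f"pics/{n}0.png",im); print(n,imaging.camera_model(n))
    for q,z in [("drive",0),("panel",.06),("selector_tip",.106),("isolator_tip",.11),("start_top",.08)]:
        for d in finder.place_of(q,n)[:2]: print(q,np.round(d["uv"],1),round(d["conf"],2),np.round(onz(n,d["uv"],z),3))
print(sensors.get_state())
E
```

```text
scene {'fov_y': 44.50819597352777, 'cx': 278.1261028098015, 'cy': 216.43101707205759, 'origin': array([-0.13729681,  1.06252195,  0.93748434]), 'orientation': array([ 0.13634599, -0.25701764,  0.83729994, -0.46290443])}
drive [281.7 257. ] 0.89 [0.543 0.011 0.   ]
panel [280.8 250.2] 0.89 [0.52  0.052 0.06 ]
selector_tip [305.3 235.4] 0.93 [0.468 0.005 0.106]
isolator_tip [215.7 284.1] 0.27 [0.537 0.321 0.11 ]
start_top [314.1 219.6] 0.59 [ 0.509 -0.117  0.08 ]
side {'fov_y': 55.65642460722134, 'cx': 279.7386184669501, 'cy': 209.81062883651316, 'origin': array([0.15559231, 1.07740687, 0.54737205]), 'orientation': array([ 0.10613741, -0.13636982,  0.81426316, -0.55417833])}
drive [285.8 238.7] 0.96 [ 0.539 -0.006  0.   ]
panel [281.1 228.8] 0.71 [0.533 0.052 0.06 ]
selector_tip [303.3 216.2] 0.87 [0.466 0.045 0.106]
selector_tip [279.2 197.8] 0.4 [ 0.588 -0.086  0.106]
isolator_tip [279.1 193.8] 0.66 [ 0.598 -0.114  0.11 ]
isolator_tip [181.8 269.9] 0.45 [0.629 0.431 0.11 ]
start_top [301.8 203.5] 0.44 [ 0.521 -0.123  0.08 ]
{'clock': 0.6, 'joint_pos': array([-1.34459867e+00,  1.23754709e-01,  1.65030423e+00,  1.73117773e-05,
        1.36752739e+00, -8.25963243e-02]), 'dq': array([-0.00048435, -0.00106346, -0.00158248, -0.00052474,  0.00077665,
        0.00011145]), 'joint_efforts': array([ 6.70171139e-04, -4.17284024e+01, -3.60001945e+01,  7.75299780e-02,
        4.31268371e-02, -1.53396672e-05]), 'eef_pos': array([ 0.19751602, -0.61924158,  0.21468305]), 'ee_rot': array([2.54713506e-06, 9.88104713e-01, 1.53782564e-01, 8.68278656e-06]), 'ft_force': array([-0.86821577, -0.19407031, -0.26368899]), 'ft_torque': array([0.00282218, 0.02381691, 0.02276644]), 'finger_gap': 0.09524559915347354}
```

Run:
```python
import cv2,numpy as np
a=cv2.imread("pics/scene0.png")[130:370,120:440];b=cv2.imread("pics/side0.png")[130:370,120:440]
cv2.imwrite("pics/v1.png",cv2.resize(a,(800,600),interpolation=2));cv2.imwrite("pics/v2.png",cv2.resize(b,(800,600),interpolation=2))
```

```text
(no output)
```

View pics/v1.png

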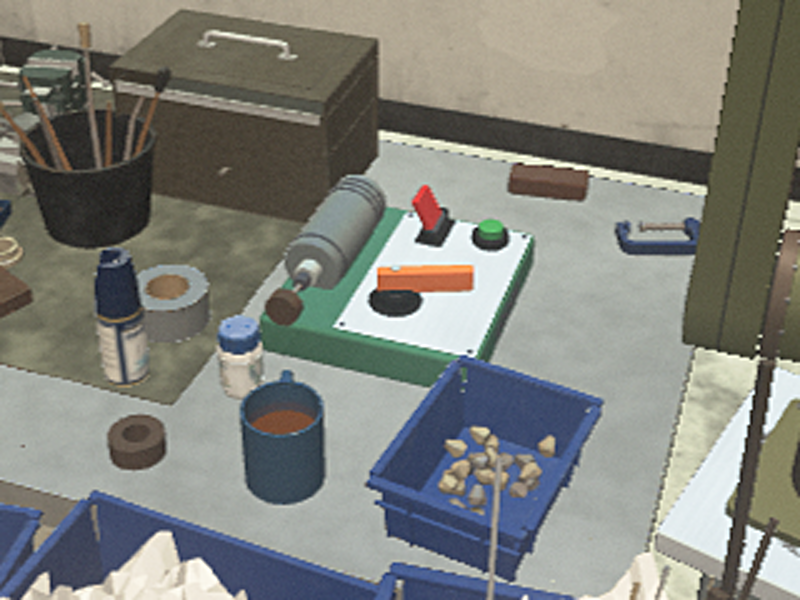

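View pics/v2.png

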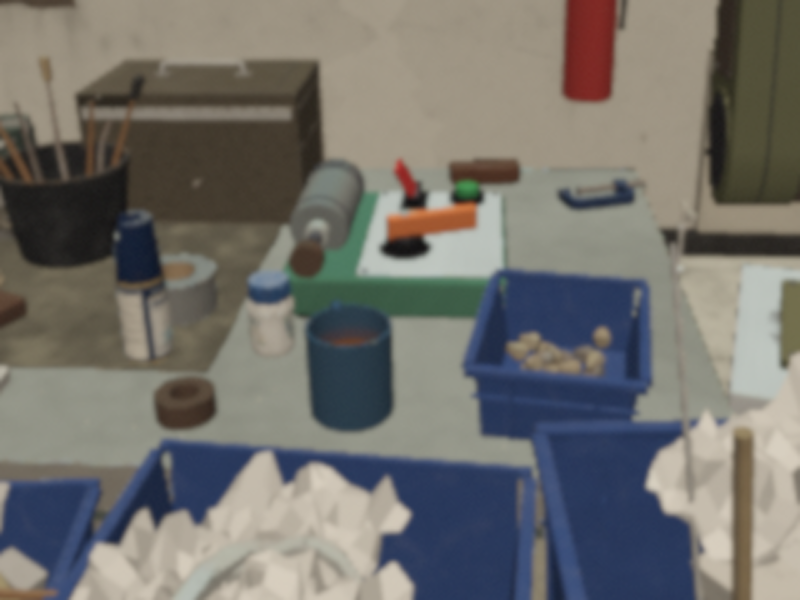

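The drive sits mid-bench. The isolator at scene (291,206) leans towards the motor, so it is ON. The button is at (316,221), and the orange bar points to the front. The crowded items (mug, flux, bin) are on the left of the drive. Next I fit the pose.

```bash
cat > fit.py <<'E'
from h import *
from scipy.optimize import least_squares
def pts(x):
    X,Y,t,q,i=x
    P={"drive":(0,0,0),"panel":(0,.06,.06),"start_top":(-.07,-.1,.08),
     "selector_tip":(-.075*np.cos(1.08-q),.06-.075*np.sin(1.08-q),.106),
     "isolator_tip":(.046*np.sin(i-.5),-.095,.072+.046*np.cos(i-.5))}
    c,s=np.cos(t),np.sin(t)
    return {k:np.array([X+c*a-s*b,Y+s*a+c*b,z]) for k,(a,b,z) in P.items()}
def fit(obs,x0=(.54,0,0,1,1.),w=None):
    # obs: list of (cam tuple, name, uv)
    def r(x):
        p=pts(x); return np.concatenate([(proj(None,p[k],c)-uv) for c,k,uv in obs]+[[(x[4]-1)*5]])
    s=least_squares(r,x0,loss="soft_l1",f_scale=2); return s.x,r(s.x)
E
python3 - <<'E'
from fit import *
S,D=cam("scene"),cam("side")
obs=[(S,"drive",(281.7,257)),(S,"panel",(280.8,250.2)),(S,"selector_tip",(305.3,235.4)),(S,"start_top",(316,220.8)),(S,"isolator_tip",(290.5,206.5)),
(D,"drive",(285.8,238.7)),(D,"panel",(281.1,228.8)),(D,"selector_tip",(303.3,216.2)),(D,"start_top",(306.5,205)),(D,"isolator_tip",(280.5,195.5))]
x,r=fit(obs); print(np.round(x,3)); print(np.round(r[:-1].reshape(-1,2),1)); print({k:v.round(3) for k,v in pts(x).items()})
E
```

```text
[ 0.543 -0.     0.265  0.64   0.834]
[[ 2.3 -1.7]
 [-2.9  0.1]
 [-1.3  0.3]
 [-0.  -0.1]
 [-1.   0.4]
 [-1.6  0.6]
 [ 1.3  1. ]
 [ 2.1 -4.4]
 [ 0.4 -0.1]
 [ 0.6 -0.4]]
{'drive': array([ 0.543, -0.   ,  0.   ]), 'panel': array([0.527, 0.057, 0.06 ]), 'start_top': array([ 0.501, -0.115,  0.08 ]), 'selector_tip': array([0.47 , 0.009, 0.106]), 'isolator_tip': array([ 0.582, -0.088,  0.115])}
```

Run:
```python
from h import *
for uv in [(396,266),(408,200),(372,205),(400,190),(430,268)]: print(uv,onz("scene",uv,0).round(2),onz("scene",uv,.2).round(2))
print(proj("scene",(.198,-.619,.215)),proj("side",(.198,-.619,.215)))
st=sensors.get_state();f,cx,cy,o,M=cam("wrist")
T=R.from_quat(np.r_[st["ee_rot"][1:],st["ee_rot"][0]]).as_matrix()
print(T.round(2),T.T@(o-st["eef_pos"]),(T.T@M).round(2),f)
a=cv2.imread("pics/scene0.png");b=cv2.imread("pics/side0.png")
cv2.imwrite("pics/v3.png",cv2.resize(np.hstack([a,b]),(800,300),interpolation=3))
```

```text
(396, 266) [ 0.24 -0.15  0.  ] [0.16 0.11 0.2 ]
(408, 200) [ 0.36 -0.53  0.  ] [ 0.25 -0.19  0.2 ]
(372, 205) [ 0.45 -0.43  0.  ] [ 0.32 -0.11  0.2 ]
(400, 190) [ 0.41 -0.59  0.  ] [ 0.29 -0.24  0.2 ]
(430, 268) [ 0.15 -0.19  0.  ] [0.09 0.07 0.2 ]
[471.32509015 148.1131905 ] [413.54184327 139.37573353]
[[ 0.95  0.3   0.  ]
 [ 0.3  -0.95 -0.  ]
 [ 0.    0.   -1.  ]] [ 0.06609256 -0.00054251 -0.17202887] [[ 0.   -0.97 -0.24]
 [ 1.   -0.    0.  ]
 [-0.   -0.24  0.97]] 373.397851757488
```

View pics/v3.png

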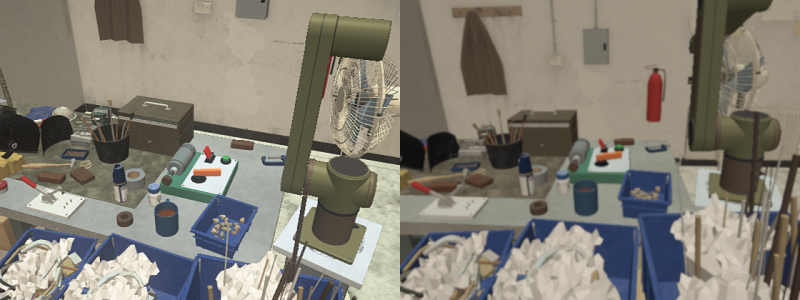

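The olive column is the robot itself, so the way is clear. I'll go above the drive with the fingers shut.

```bash
for i in 1 2 3; do :; done
python3 -m creep '[[0.57,1,0.1,0,0,0,255],[0.57,1,0.1,0,0,0,255],[0.57,1,0.1,0,0,0,255],[0.57,1,0.1,0,0,0,255],[0.57,1,0.1,0,0,0,255]]' 20
python3 -m creep '[[0.57,1,0.1,0,0,0,255],[0.57,1,0.1,0,0,0,255],[0.57,1,0.1,0,0,0,255],[0.57,1,0.1,0,0,0,255],[0.57,1,0.1,0,0,0,255]]'
python3 -m creep '[[0.57,1,0.1,0,0,0,255],[0.57,1,0.1,0,0,0,255],[0.57,1,0.1,0,0,0,255],[0.57,1,0.1,0,0,0,255],[0.57,0.8,0.1,0,0,0,255]]'
python3 -m creep '[[0,0,0,0,0,0,255],[0,0,0,0,0,0,255]]'
python3 - <<'E'
from fit import *
W=cam("wrist"); im=imaging.read_camera("wrist"); cv2.imwrite("pics/w1.png",im)
obs=[]
for q in ["drive","panel","selector_tip","isolator_tip","start_top"]:
    for d in finder.place_of(q,"wrist")[:1]:
        print(q,np.round(d["uv"],1),round(d["conf"],2))
        if d["conf"]>.4: obs.append((W,q,d["uv"]))
x,r=fit(obs,(.543,0,.265,.64,1)); print(np.round(x,3),np.round(r,1)); print({k:(v.round(3),proj(0,v,W).round()) for k,v in pts(x).items()})
E
```

```text
clock: 1.23
eef_pos: [0.3121, -0.418, 0.235]
ee_rot: [0.0, 0.988, 0.154, 0.0]
ft_force: [0.5, -0.7, -0.5]
finger_gap: 0.0505
clock: 1.85
eef_pos: [0.4261, -0.2179, 0.2551]
ee_rot: [0.0, 0.988, 0.154, 0.0]
ft_force: [0.7, -0.2, -0.9]
finger_gap: 0.0026
clock: 2.48
eef_pos: [0.5401, -0.0256, 0.2751]
ee_rot: [0.0, 0.988, 0.154, 0.0]
ft_force: [-0.4, 0.4, -0.0]
finger_gap: 0.0005
clock: 2.72
eef_pos: [0.5392, -0.0276, 0.2745]
ee_rot: [0.0, 0.988, 0.154, -0.0]
ft_force: [0.4, -1.0, 0.9]
finger_gap: 0.0003
drive [264.  165.1] 0.69
panel [197.6 170.6] 0.76
selector_tip [217.7 245.5] 0.61
start_top [352.3 247.2] 0.58
[ 0.544 -0.003  0.257  0.72   1.   ] [-2.8 -0.2  3.1 -1.8  0.6  3.6 -0.9 -0.5  0. ]
{'drive': (array([ 0.544, -0.003,  0.   ]), array([261., 165.])), 'panel': (array([0.529, 0.056, 0.06 ]), array([201., 169.])), 'start_top': (array([ 0.502, -0.117,  0.08 ]), array([351., 247.])), 'selector_tip': (array([0.468, 0.012, 0.106]), array([218., 249.])), 'isolator_tip': (array([ 0.59 , -0.089,  0.112]), array([363., 161.]))}
```

View pics/w1.png

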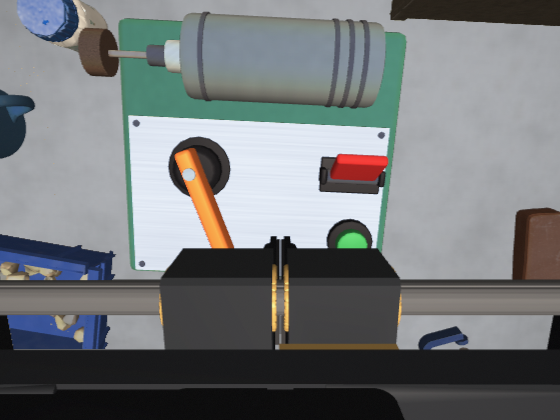

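The wrist view agrees with the fit: paddle tip seen at (360,158), predicted (363,161). The button is at (351,245) and the selector is on notch 2. Next I go down into the gap between the paddle and the pod.

```bash
python3 -m creep '[[0.93,-0.69,0,0,0,0,255],[0.93,-0.69,0,0,0,0,255],[0,0,0,0,0,0,255],[0,0,-1,0,0,0,255],[0,0,-1,0,0,0,255]]'
python3 -m creep '[[0,0,-1,0,0,0,255],[0,0,-0.6,0,0,0,255],[0,0,0,0,0,0,255]]'
```

```text
clock: 3.65
eef_pos: [0.6136, -0.0823, 0.1946]
ee_rot: [0.0, 0.988, 0.154, 0.001]
ft_force: [0.0, -1.0, -0.5]
finger_gap: 0.0004
clock: 4.03
eef_pos: [0.6114, -0.0817, 0.1282]
ee_rot: [-0.001, 0.988, 0.154, -0.002]
ft_force: [-0.1, 0.0, -0.3]
finger_gap: 0.0002
```

```bash
python3 -m creep '[[0.05,0,-0.35,0,0,0,255],[0,0,-0.35,0,0,0,255],[0,0,0,0,0,0,255]]'
python3 -m creep '[[-0.24,-0.06,0,0,0,0,255],[-0.24,-0.06,0,0,0,0,255],[-0.24,-0.06,0,0,0,0,255],[-0.24,-0.06,0,0,0,0,255]]'
```

```text
clock: 4.4
eef_pos: [0.615, -0.0822, 0.1013]
ee_rot: [-0.0, 0.988, 0.154, -0.001]
ft_force: [-0.6, -0.4, -0.1]
finger_gap: 0.0003
clock: 4.9
eef_pos: [0.5792, -0.0926, 0.1052]
ee_rot: [0.001, 0.988, 0.154, 0.003]
ft_force: [4.7, 1.2, 4.9]
finger_gap: 0.0002
```

```bash
python3 -m creep '[[-0.12,-0.03,0,0,0,0,255],[0,0,0,0,0,0,255]]'
python3 -m creep '[[-0.08,-0.02,0,0,0,0,255],[0,0,0,0,0,0,255]]'
```

```text
clock: 5.15
eef_pos: [0.5723, -0.0937, 0.1029]
ee_rot: [0.0, 0.988, 0.154, -0.0]
ft_force: [2.3, -0.1, 5.0]
finger_gap: 0.0005
clock: 5.4
eef_pos: [0.5702, -0.0941, 0.1025]
ee_rot: [0.0, 0.988, 0.154, 0.001]
ft_force: [5.8, 0.4, 1.7]
finger_gap: 0.0005
```

```bash
python3 -m creep '[[-0.1,-0.026,0,0,0,0,255],[0,0,0,0,0,0,255]]'
python3 -m creep '[[-0.08,-0.02,0,0,0,0,255],[0,0,0,0,0,0,255]]'
```

```text
clock: 5.65
eef_pos: [0.5694, -0.0943, 0.1033]
ee_rot: [0.0, 0.988, 0.153, 0.005]
ft_force: [15.3, 1.8, -2.0]
finger_gap: 0.0002
clock: 5.9
eef_pos: [0.5687, -0.0945, 0.1041]
ee_rot: [0.0, 0.988, 0.153, 0.009]
ft_force: [21.1, 5.2, -4.1]
finger_gap: 0.0004
```

The force jump to 21 N shows it has reached the OFF stop. I'll back off, rise, turn towards the selector and check.

```bash
python3 -m creep '[[0.3,0.07,0,0,0,0,255],[0,0,1,0,0,0,255],[0,0,1,0,0,0.2,255],[0,0,1,0,0,1,200],[-0.6,0.7,0,0,0,1,158]]'
python3 -m creep '[[-1,1,0,0,0,0,158],[-1,1,0,0,0,0,158],[0,0,0,0,0,0,158],[0,0,0,0,0,0,158]]'
python3 - <<'E'
from fit import *
W=cam("wrist"); im=imaging.read_camera("wrist"); cv2.imwrite("pics/w2.png",im)
x=[.544,-.003,.257,.72,0]; print({k:(v.round(3),proj(0,v,W).round()) for k,v in pts(x).items()})
E
```

```text
clock: 6.52
eef_pos: [0.5511, -0.066, 0.2249]
ee_rot: [0.001, 0.953, 0.304, 0.0]
ft_force: [0.5, 0.7, 0.3]
finger_gap: 0.015
clock: 7.02
eef_pos: [0.4695, 0.0149, 0.2213]
ee_rot: [-0.0, 0.953, 0.303, -0.002]
ft_force: [0.3, -0.4, -0.6]
finger_gap: 0.036
{'drive': (array([ 0.544, -0.003,  0.   ]), array([336., 134.])), 'panel': (array([0.529, 0.055, 0.06 ]), array([282., 112.])), 'start_top': (array([ 0.502, -0.118,  0.08 ]), array([423., 253.])), 'selector_tip': (array([0.468, 0.012, 0.106]), array([282., 209.])), 'isolator_tip': (array([ 0.547, -0.1  ,  0.112]), array([459., 211.]))}
```

View pics/w2.png

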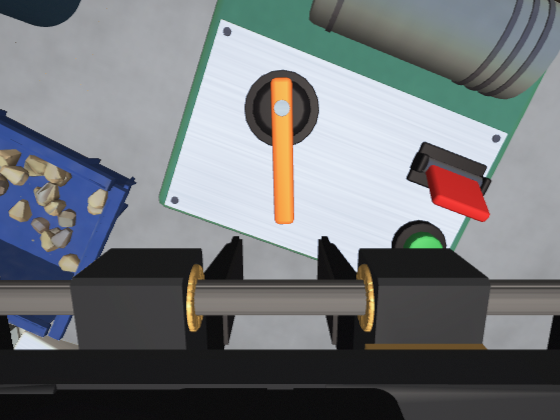

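The isolator is clearly OFF, with the paddle leaning to the front at (460,195). The bar runs from (282,85) to (284,222), centred between the fingers. I'll go down around it.

```bash
python3 -m creep '[[0.14,0.06,-1,0,0,0,158],[0,0,-1,0,0,0,158],[0,0,-1,0,0,0,158],[0,0,-0.32,0,0,0,158],[0,0,0,0,0,0,158]]'
python3 -m creep '[[0,0,0,0,0,0,196],[0,0,0,0,0,0,196]]'
```

```text
clock: 7.7
eef_pos: [0.4758, 0.0168, 0.0893]
ee_rot: [-0.0, 0.953, 0.303, -0.001]
ft_force: [0.8, 0.0, 1.1]
finger_gap: 0.0363
clock: 7.95
eef_pos: [0.4773, 0.0172, 0.0917]
ee_rot: [0.001, 0.953, 0.303, 0.002]
ft_force: [0.5, 0.3, 0.4]
finger_gap: 0.024
```

```bash
python3 -m creep '[[0.14,-0.18,-0.05,0,0,1,196],[0.17,-0.16,0,0,0,1,196],[0.19,-0.13,0,0,0,1,196],[0.2,-0.1,0,0,0,1,196]]'
python3 -m creep '[[0.22,-0.07,0,0,0,1,196],[0.12,-0.03,0,0,0,0.5,196],[0,0,0,0,0,0,196]]'
```

```text
clock: 8.45
eef_pos: [0.5032, -0.0041, 0.0891]
ee_rot: [-0.002, 0.831, 0.556, -0.0]
ft_force: [-4.3, 5.2, 4.8]
finger_gap: 0.0221
clock: 8.82
eef_pos: [0.5178, -0.0093, 0.0889]
ee_rot: [0.0, 0.77, 0.638, 0.0]
ft_force: [-2.0, 0.7, 2.6]
finger_gap: 0.0223
```

```bash
python3 -m creep '[[0.05,-0.01,0,0,0,0.2,196],[0,0,0,0,0,0,196]]'
python3 -m creep '[[0.05,-0.01,0,0,0,0.2,196],[0,0,0,0,0,0,196]]'
python3 -m creep '[[0.05,0,0,0,0,0.2,196],[0,0,0,0,0,0,196]]'
```

```text
clock: 9.07
eef_pos: [0.5182, -0.0093, 0.0884]
ee_rot: [-0.002, 0.761, 0.649, -0.001]
ft_force: [-6.9, 2.8, 6.0]
finger_gap: 0.0224
clock: 9.32
eef_pos: [0.5188, -0.0093, 0.0881]
ee_rot: [-0.003, 0.752, 0.659, -0.002]
ft_force: [-11.2, 4.1, 9.6]
finger_gap: 0.0222
clock: 9.57
eef_pos: [0.5188, -0.009, 0.0879]
ee_rot: [-0.005, 0.743, 0.67, -0.004]
ft_force: [-17.9, 4.1, 13.9]
finger_gap: 0.0221
```

It is on the stop (force building to 18 N). Now clockwise along the arc.

```bash
python3 -m creep '[[-0.28,0.04,0,0,0,-1,196],[-0.22,0.07,0,0,0,-1,196],[-0.2,0.1,0,0,0,-1,196],[-0.19,0.13,0,0,0,-1,196],[-0.17,0.16,0,0,0,-1,196]]'
python3 -m creep '[[-0.15,0.18,0,0,0,-1,196],[-0.12,0.2,0,0,0,-1,196],[-0.09,0.21,0,0,0,-1,196],[0,0,0,0,0,0,196]]'
```

```text
clock: 10.2
eef_pos: [0.4836, 0.0081, 0.0888]
ee_rot: [0.003, 0.928, 0.373, 0.003]
ft_force: [4.4, -4.0, -3.1]
finger_gap: 0.0219
clock: 10.7
eef_pos: [0.4671, 0.0334, 0.0883]
ee_rot: [0.0, 0.985, 0.175, 0.001]
ft_force: [-0.3, 0.5, -0.7]
finger_gap: 0.0224
```

```bash
python3 -m creep '[[-0.06,0.22,0,0,0,-1,196],[-0.03,0.23,0,0,0,-1,196],[0,0,0,0,0,0,196]]'
python3 -m creep '[[0,0.12,0,0,0,-0.5,196],[0,0.08,0,0,0,-0.4,196],[0,0,0,0,0,0,196]]'
```

```text
clock: 11.08
eef_pos: [0.4634, 0.0515, 0.0881]
ee_rot: [-0.0, 0.999, 0.037, 0.001]
ft_force: [0.9, -0.1, 0.4]
finger_gap: 0.0224
clock: 11.45
eef_pos: [0.4633, 0.0594, 0.088]
ee_rot: [-0.0, 1.0, -0.026, 0.0]
ft_force: [1.0, 0.3, -0.2]
finger_gap: 0.0216
```

```bash
python3 -m creep '[[0,0,0,0,0,0,158],[0,0,0,0,0,0,158],[0,0,0,0,0,0,158]]'
python3 -m creep '[[0,0,1,0,0,0,158],[0,0,1,0,0,0,158],[0,0,1,0,0,0,158],[0,-0.3,0.5,0,0,0,158],[0,-0.3,0,0,0,0,158]]'
python3 -m creep '[[0,0,0,0,0,0,255]]'
python3 - <<'E'
from fit import *
W=cam("wrist"); im=imaging.read_camera("wrist"); cv2.imwrite("pics/w3.png",im)
for q in (1.08,1.44,1.8):
  x=[.544,-.003,.257,q,0]; print(q,{k:proj(0,v,W).round() for k,v in pts(x).items()})
for d in finder.place_of("selector_tip","wrist")[:2]: print(d)
E
```

```text
clock: 11.82
eef_pos: [0.4631, 0.0592, 0.0879]
ee_rot: [-0.0, 1.0, -0.027, 0.0]
ft_force: [-0.5, -1.1, 0.1]
finger_gap: 0.0354
clock: 12.45
eef_pos: [0.4638, 0.0344, 0.229]
ee_rot: [0.0, 1.0, -0.027, 0.001]
ft_force: [0.5, 0.1, 0.4]
finger_gap: 0.0364
clock: 12.58
eef_pos: [0.4622, 0.0343, 0.2258]
ee_rot: [-0.0, 1.0, -0.028, -0.002]
ft_force: [0.2, 0.1, -0.8]
finger_gap: 0.0305
1.08 {'drive': array([312., 101.]), 'panel': array([252., 119.]), 'start_top': array([458., 141.]), 'selector_tip': array([279., 211.]), 'isolator_tip': array([459.,  82.])}
1.44 {'drive': array([312., 101.]), 'panel': array([252., 119.]), 'start_top': array([458., 141.]), 'selector_tip': array([246., 215.]), 'isolator_tip': array([459.,  82.])}
1.8 {'drive': array([312., 101.]), 'panel': array([252., 119.]), 'start_top': array([458., 141.]), 'selector_tip': array([213., 208.]), 'isolator_tip': array([459.,  82.])}
{'uv': [250.6, 213.0], 'conf': 0.74}
```

View pics/w3.png

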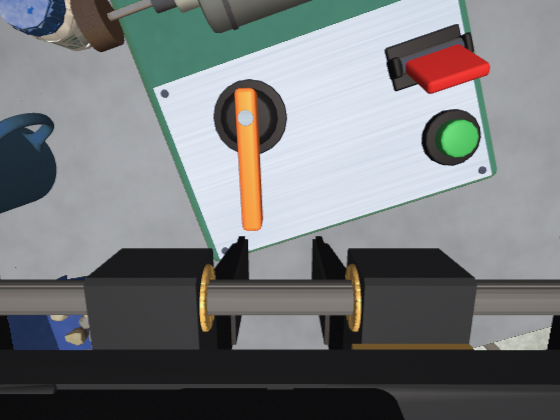

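The selector is on 1.44: the tip was found at (250,213), against a prediction of (246,215) for four clicks and (279,211) for three. Next is the front side of the paddle.

```bash
python3 -m creep '[[0.33,-0.9,0,0,0,1,255],[0.33,-0.9,0,0,0,1,255],[0.33,-0.9,0,0,0,0.2,255],[0.33,-0.9,0,0,0,0,255],[0,0,0,0,0,0,255]]'
python3 -m creep '[[0,0,-1,0,0,0,255],[0,0,-1,0,0,0,255],[0,0,-1,0,0,0,255],[0,0,-0.1,0,0,0,255],[0,0,0,0,0,0,255]]'
```

```text
clock: 13.3
eef_pos: [0.5157, -0.1101, 0.226]
ee_rot: [-0.001, 0.992, 0.125, -0.001]
ft_force: [-0.1, 0.1, -0.2]
finger_gap: 0.0002
clock: 13.92
eef_pos: [0.5161, -0.1082, 0.1044]
ee_rot: [-0.0, 0.992, 0.126, 0.0]
ft_force: [0.2, -0.2, -0.1]
finger_gap: 0.0001
```

Push +x of the drive by about 53 mm, ending slowly.

```bash
python3 -m creep '[[0.24,0.063,0,0,0,0,255],[0.24,0.063,0,0,0,0,255],[0.24,0.063,-0.05,0,0,0,255],[0.24,0.063,0,0,0,0,255],[0.24,0.063,0,0,0,0,255]]'
python3 -m creep '[[0.06,0.016,0,0,0,0,255],[0,0,0,0,0,0,255]]'
python3 -m creep '[[0.1,0.026,0,0,0,0,255],[0,0,0,0,0,0,255]]'
python3 -m creep '[[0.06,0.016,0,0,0,0,255],[0,0,0,0,0,0,255]]'
```

```text
clock: 14.55
eef_pos: [0.5644, -0.0963, 0.1026]
ee_rot: [0.0, 0.992, 0.126, -0.0]
ft_force: [-4.0, -2.0, 0.9]
finger_gap: 0.0003
clock: 14.8
eef_pos: [0.5669, -0.0955, 0.102]
ee_rot: [0.0, 0.992, 0.126, 0.0]
ft_force: [-0.8, -1.6, 0.1]
finger_gap: 0.0004
clock: 15.05
eef_pos: [0.5697, -0.0947, 0.1014]
ee_rot: [0.0, 0.992, 0.126, -0.001]
ft_force: [-4.5, -2.0, 0.2]
finger_gap: 0.0
clock: 15.3
eef_pos: [0.5701, -0.0946, 0.1012]
ee_rot: [0.0, 0.992, 0.126, -0.004]
ft_force: [-10.7, -5.0, 4.9]
finger_gap: 0.0004
```

```bash
python3 -m creep '[[0.09,0.023,0,0,0,0,255],[0,0,0,0,0,0,255]]'
python3 -m creep '[[-0.4,-0.1,0,0,0,0,255],[0,0,1,0,0,0,255],[0,0,1,0,0,0,255],[-0.5,-0.13,0.5,0,0,0,255],[-0.5,-0.13,0,0,0,0,255]]'
python3 -m creep '[[-1,-0.26,0,0,0,0,255],[0,0,0,0,0,0,255]]'
python3 - <<'E'
from fit import *
W=cam("wrist"); im=imaging.read_camera("wrist"); cv2.imwrite("pics/w4.png",im)
print(sensors.get_state()["eef_pos"])
x=[.544,-.003,.257,1.44,1]; print({k:(v.round(4),proj(0,v,W).round()) for k,v in pts(x).items()})
for d in finder.place_of("start_top","wrist")[:2]: print(d)
E
```

```text
clock: 15.55
eef_pos: [0.5706, -0.0945, 0.101]
ee_rot: [0.0, 0.992, 0.127, -0.008]
ft_force: [-21.1, -7.0, 11.7]
finger_gap: 0.0005
clock: 16.18
eef_pos: [0.5219, -0.1072, 0.2049]
ee_rot: [0.001, 0.992, 0.126, 0.004]
ft_force: [-0.0, -0.2, -0.9]
finger_gap: 0.0002
clock: 16.42
eef_pos: [0.4793, -0.1175, 0.2018]
ee_rot: [-0.0, 0.992, 0.125, 0.001]
ft_force: [0.4, 0.9, -0.2]
finger_gap: 0.0004
[ 0.48031855 -0.11744778  0.2020813 ]
{'drive': (array([ 0.544, -0.003,  0.   ]), array([181.,  93.])), 'panel': (array([0.5287, 0.055 , 0.06  ]), array([87., 88.])), 'start_top': (array([ 0.5017, -0.1175,  0.08  ]), array([287., 177.])), 'selector_tip': (array([0.4541, 0.0627, 0.106 ]), array([ 31., 184.])), 'isolator_tip': (array([ 0.5895, -0.0893,  0.1124]), array([280.,  44.]))}
{'uv': [286.6, 173.9], 'conf': 0.67}
```

View pics/w4.png

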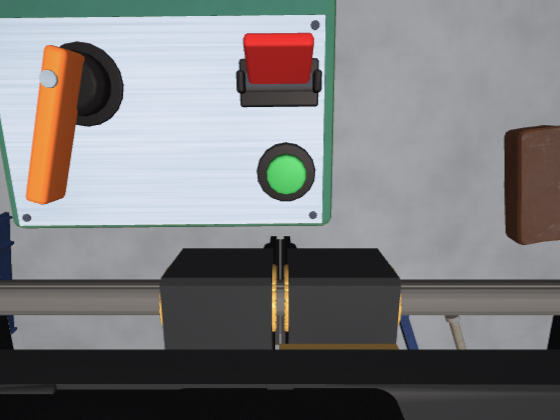

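The isolator is ON, with the paddle leaning to the motor at (278,58). The button is at (286,174), as predicted. Pressing it now.

```bash
python3 -m creep '[[0.55,0,0,0,0,0,255],[0,0,-1,0,0,0,255],[0,0,-1,0,0,0,255],[0,0,-0.8,0,0,0,255],[0,0,0,0,0,0,255]]'
python3 -m creep '[[0,0,-0.2,0,0,0,255],[0,0,-0.15,0,0,0,255],[0,0,0,0,0,0,255]]'
```

```text
clock: 17.15
eef_pos: [0.5012, -0.1166, 0.0871]
ee_rot: [-0.001, 0.992, 0.126, -0.002]
ft_force: [0.1, 0.3, 0.0]
finger_gap: 0.0005
clock: 17.52
eef_pos: [0.5042, -0.1179, 0.0776]
ee_rot: [0.001, 0.992, 0.126, 0.002]
ft_force: [2.2, 0.6, 4.2]
finger_gap: 0.0002
```

```bash
python3 -m creep '[[0,0,-0.12,0,0,0,255],[0,0,0,0,0,0,255]]'
python3 -m creep '[[0,0,-0.1,0,0,0,255],[0,0,0,0,0,0,255]]'
```

```text
clock: 17.77
eef_pos: [0.5043, -0.118, 0.076]
ee_rot: [0.0, 0.992, 0.126, 0.002]
ft_force: [-7.0, 3.7, 20.8]
finger_gap: 0.0003
clock: 18.02
eef_pos: [0.5045, -0.1181, 0.0756]
ee_rot: [0.0, 0.992, 0.126, 0.001]
ft_force: [-16.3, 5.9, 40.8]
finger_gap: 0.0007
```

The 40 N shows a hard stop, but 3.6 mm above the nominal bottom and with a side force. A fingertip corner may have been on the collar. I'll lift, recentre and watch the force profile.

```bash
python3 -m creep '[[0,0,0.6,0,0,0,255],[0,0,0,0,0,0,255],[0,0,0,0,0,0,255]]'
python3 -c "
from fit import *
W=cam('wrist');im=imaging.read_camera('wrist');cv2.imwrite('pics/w5.png',cv2.resize(im[150:330,180:400],(733,600)))
s=sensors.get_state();print(s['eef_pos'],s['ee_rot'],proj(0,(.5017,-.1175,.08),W),proj(0,s['eef_pos'],W))"
```

```text
clock: 18.4
eef_pos: [0.5014, -0.1174, 0.0899]
ee_rot: [-0.0, 0.992, 0.126, -0.001]
ft_force: [0.7, -0.2, -0.9]
finger_gap: 0.0006
[ 0.50109191 -0.11733717  0.08938587] [-5.69732415e-04  9.92014623e-01  1.26114841e-01 -1.30747947e-03] [280.84214602 250.49640104] [280.26069197 258.12194998]
```

View pics/w5.png

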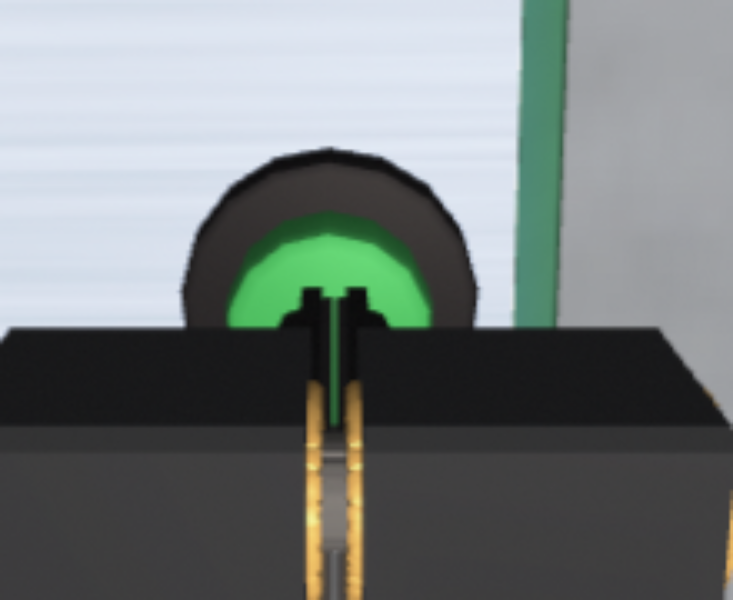

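The fingertips (crop 330,295) sit well inside the green cap, so they aren't touching the collar. I'll press again in small steps to see where contact begins and so how long the stroke is.

```bash
for k in 1; do
python3 -m creep '[[0,0,-0.08,0,0,0,255],[0,0,0,0,0,0,255]]'
python3 -m creep '[[0,0,-0.05,0,0,0,255],[0,0,0,0,0,0,255]]'
python3 -m creep '[[0,0,-0.05,0,0,0,255],[0,0,0,0,0,0,255]]'
python3 -m creep '[[0,0,-0.05,0,0,0,255],[0,0,0,0,0,0,255]]'
python3 -m creep '[[0,0,-0.05,0,0,0,255],[0,0,0,0,0,0,255]]'
python3 -m creep '[[0,0,-0.05,0,0,0,255],[0,0,0,0,0,0,255]]'
python3 -m creep '[[0,0,-0.05,0,0,0,255],[0,0,0,0,0,0,255]]'
python3 -m creep '[[0,0,-0.05,0,0,0,255],[0,0,0,0,0,0,255]]'
done | grep -E "eef|force"
```

```text
eef_pos: [0.5014, -0.1174, 0.0864]
ft_force: [-0.5, 0.8, -0.9]
eef_pos: [0.5022, -0.1176, 0.0855]
ft_force: [-0.4, 0.5, 0.5]
eef_pos: [0.5025, -0.1177, 0.0841]
ft_force: [-0.6, 0.1, 2.4]
eef_pos: [0.5026, -0.1177, 0.0821]
ft_force: [-0.3, -0.5, 2.4]
eef_pos: [0.5026, -0.1177, 0.08]
ft_force: [-0.0, -0.2, 2.3]
eef_pos: [0.5026, -0.1177, 0.078]
ft_force: [0.1, 0.3, 4.9]
eef_pos: [0.5026, -0.1177, 0.0763]
ft_force: [-0.5, -0.0, 5.6]
eef_pos: [0.5027, -0.1178, 0.0761]
ft_force: [-6.1, 1.9, 16.5]
```

Contact began at about z = 0.0845, and the hard stop came at 0.076 with about 5.5 N of spring force. That is the full 8 mm, so the button went all the way down. I'll retreat and check.

```bash
python3 -m creep '[[0,0,1,0,0,0,255],[0,0,1,0,0,0,255],[0,0,1,0,0,0,255],[-0.5,-0.2,1,0,0,0,255],[-0.5,-0.4,0,0,0,0,255]]'
python3 -m creep '[[0,-1,0,0,0,0,255],[0,-1,0,0,0,0,255],[0,-1,0,0,0,0,255],[0,0,0,0,0,0,255],[0,0,0,0,0,0,255]]'
python3 - <<'E'
from fit import *
V=[]
for n in ("scene","side"):
    im=imaging.read_camera(n); C=cam(n)
    for k,v in pts([.544,-.003,.257,1.44,1]).items(): print(n,k,proj(0,v,C).round())
    V.append(cv2.resize(im[150:310,140:420],(700,400),interpolation=2)[:300])
    for d in finder.place_of("selector_tip",n)[:1]: print(d)
cv2.imwrite("pics/v6.png",np.vstack(V))
E
```

```text
clock: 21.08
eef_pos: [0.4634, -0.1422, 0.2371]
ee_rot: [0.001, 0.992, 0.127, 0.003]
ft_force: [-0.0, -0.1, -0.6]
finger_gap: 0.0003
clock: 21.7
eef_pos: [0.4619, -0.2611, 0.2327]
ee_rot: [-0.001, 0.992, 0.126, -0.001]
ft_force: [0.3, 0.8, -0.3]
finger_gap: 0.0008
scene drive [284. 255.]
scene panel [278. 250.]
scene start_top [316. 220.]
scene selector_tip [299. 247.]
scene isolator_tip [288. 207.]
{'uv': [300.2, 244.8], 'conf': 0.97}
side drive [284. 239.]
side panel [282. 229.]
side start_top [307. 205.]
side selector_tip [305. 219.]
side isolator_tip [279. 196.]
{'uv': [303.6, 222.5], 'conf': 0.7}
```

View pics/v6.png

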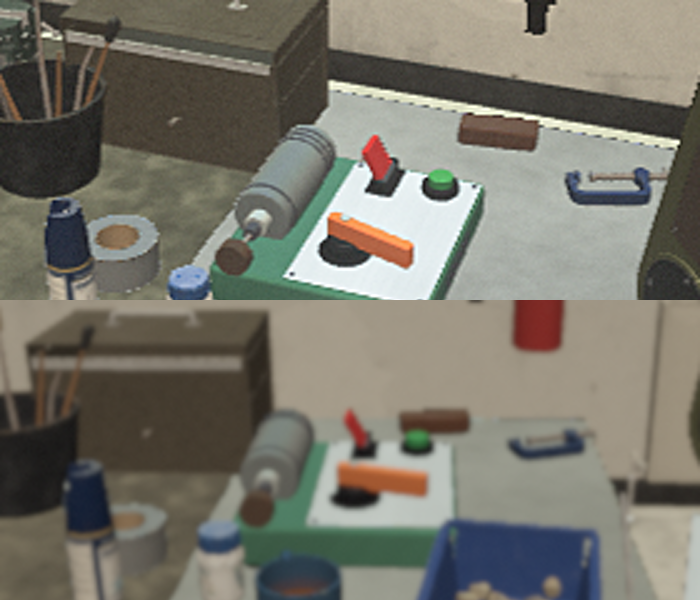

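The isolator is ON, the selector tip is at scene (300,245) against (299,247) predicted for 1.44, the button is up, and the other things are where they were. Handing in.

```bash
python3 -c "
from plant import arm; print(arm.hand_in())"
```

```text
the job is handed in; nothing more can be done
None
```

The job is done and handed in at about 22 s of the 67 s allowed.

1. **Isolator OFF:** I pushed it over to its stop, with contact force rising to 21 N, and a wrist picture confirmed OFF.
2. **Selector:** With the power off I turned it anticlockwise to the end stop (force rising to about 18 N), then clockwise four clicks to q = 1.44. I did not touch it after that.
3. **Isolator ON:** I pushed it back to its stop, again reaching 21 N, and the pictures show it ON.
4. **Start button:** I pressed it twice. The first press stopped 3.6 mm above the nominal bottom and peaked at about 41 N on the fingertips, with some side force. I could not tell whether the button was fully down, so I pressed it again in small steps. Contact began at 84.5 mm and the hard stop came at 76 mm, which is the full 8 mm stroke with about 5.5 N of spring force.

**Last checks:** The scene camera found the selector tip at (300,245), against (299,247) predicted for four clicks. The side camera was within about 4 px. The paddle is ON, the button is back up, and the arm is clear of everything. The nearby things look unmoved in the pictures I viewed; I did not measure their positions.

**Disagreement:** Heights measured at the button came out about 4 mm above nominal, and I did not find the cause.

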